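Unscrew the steam cleaner's boiler cap

ROBOT

A 6-joint arm with a two-finger parallel gripper is mounted at the origin on the work surface. World frame = base frame: x ahead of the robot, y to its left, z up, the work surface at z = 0. Lengths are in mm, angles in rad, forces in N, time in s.
With the tool pointing down it reaches from about 400 to 925 mm from the base axis. Payload 12.5 kg.
Tool frame: the origin (TCP) lies on the centre line of the jaws, within the pads' length; the fingertips stand 17 mm ahead of it and the grasp point (between the pads) lies 2 mm behind it; z points along the fingers, y is the line along which they close (so a half turn about z gives the same grasp; the last joint's range is limited). The gripper opens to 95 mm and grips with 3 to 60 N. Pads are 20 mm wide; open, the fingers measure 119 mm over their backs; the gripper's body (75 mm by 180 mm) begins 59 mm behind the grasp point.
Start: joints at [1.116, 0.491, 1.559, -0, 1.092, -0.106], TCP at [213.59, 587.388, 231.661] pointing down, gripper open.
Joint ranges: [-3.1, 3.1], [-0.84, 2.19], [0.05, 2.79], [-1.13, 4.28], [0.06, 2.93], [-2.69, 2.69]. Speed limits (rad/s): [2.22, 2.22, 2.79, 3.14, 3.14, 3.14].

INTERFACE

Orientations are given as [roll, pitch, yaw] about the fixed x, y, z axes, in that order (R = Rz(yaw) Ry(pitch) Rx(roll)).
In Python, from cell import env gives the robot as it stands.
- The arm moves only by the tool drive_tool, never from a script. Its argument "deltas" is text: rows parted by semicolons, each of 4 numbers parted by spaces: the shift along the world's x, y, z normalised to -1 to 1, where 1 is 100 mm, then the turn about the world's z normalised to -1 to 1, where 1 is 180 degrees. A call has 1 to 10 rows; each row shifts and turns the commanded pose from where the row before left it; what a row does not reach is not made up. A row lasts 1/12 s, in which the tool goes at most 41.7 mm and 7.16 degrees, less where a joint would pass 70% of its speed; a pose out of reach is approached as far as the arm can. A call with a number of a shift or a turn outside -1 to 1 is refused whole. A call with a gripper value outside its range is refused whole. "gripper" is the closure, from 0 (fully open) to 1 (shut), set as the call begins (left out, the last holds). The fingers move at their own pace and stop on an object; the grip force is fixed at half the most. Time passes only in rows, so rows that do not move let the fingers close. It gives the time, the measured TCP pose, the force, the opening and the grip force at its end, in the units of the state.
- env.state(): the state, without advancing time (a new reading comes with each control period).
- env.read_camera(name): name is "side" or "top" or "wrist"; returns (picture, depth): 384x512x3 uint8, red, green, blue; 384x512 float32, mm along the optical axis (not along the pixel's ray), 0 where there is no reading.
- env.camera_params(name): a dict with "mtx" (3x3 intrinsics, pixels), "k1" (the pictures are not rectified: a ray, as slopes to the right and down, at radius r is drawn at 1 + k1 r^2 times it, then the intrinsics apply), "camera_from_world" (4x4, takes a point from world to camera coordinates); the wrist camera has in their place "mount" (4x4, takes a point from camera to tool coordinates, whose origin is the TCP and whose axes are the flange's). Camera axes: x right, y down, z forward; pixel columns grow to the right and rows downward; lengths in mm; the calibration is good to about 2 mm. A picture is of the moment at which its call begins: read the wrist's pose just before it. camera_params takes no time and is no camera call.
- env.job_done(): hands the job in; it is judged then, once.
The state is a dict: "t": time; "joints": joint angles; "qvel": joint speeds; "tau": joint torques, N m; "eef_pos": TCP position; "tcp_rot": TCP orientation; "ft_force": force on the tool from outside, world axes, zero at the start; "moment": the same for the moment, N m; "opening": opening from 0.0 (shut) to 1.0 (fully open); "grip_force": force on a finger pad.
Only numpy, scipy, OpenCV 4.12 (cv2) and the standard library are available. Lean on these libraries where they do the work, as an engineer would, in place of code of your own. Each camera call takes 0.05 s, during which the arm holds its last target. There are 200 camera calls.

TASK

Unscrew the boiler cap of the steam cleaner: turn it anticlockwise, as seen from above, in several grips, letting it ride up its thread without forcing it, until it comes free, and lift it clear. Then stand it, knob upwards, in the empty half of the divided grey parts tray; set it down rather than drop it, and leave all the other things where they are.

Things in the scene. Friction and masses are not known exactly. Their poses are not given: they have to be found in the camera images.
- cap: the boiler cap, fully screwed down at the start: a round black ribbed knob 58 mm wide, 42 mm high, a grey bar across its top, over a brass plug 34 mm wide, 44 mm long, whose two thread lugs reach 23.5 mm from the axis. 89 mm high in all, 0.14 to 0.24 kg. Origin at the centre of the plug's flat bottom, on which it can stand; the knob spans 44 to 86 mm above it. z up the axis, x along the bar
- cap_grip (a point): the point on the cap's axis 68 mm above its origin, a good height at which to grip the knob (24 mm above the knob's underside)
- cleaner: the steam cleaner: a red appliance over a black base, with two black wheels,, 240 mm long (x) by 180 mm wide (y), fixed, with a deck 140 mm high, a steel neck rising from it and a black carry handle at its +x end, up to 153 mm high and 135 mm from the neck's axis. Origin on the table under its middle, z up
- neck_rim (a point): centre of the neck's mouth, 190 mm above the table, where the knob's underside rests at the start. Upright steel neck, 57 mm outer diameter, standing 50 mm above the deck. Once unscrewed, the plug still stands inside the neck: lift it straight up until its bottom is above this rim
- thread (a point): a point on the neck's axis 20 mm below the rim, at the thread inside: right-handed, lead 24 mm, 2 mm axial play. The cap rises 3.8 mm per radian turned anticlockwise (positive about z) and comes free about 3.8 rad (220 degrees) from its start; up to 5.5 rad does no harm; before that it cannot be pulled out. It turns easily and stays as left when let go (self-locking)
- tray: the grey parts tray, open on top, 250 mm (x) by 180 mm (y), 30 mm high, fixed, walls and floor 5 mm thick, with one divider across its middle, as high as the walls. A black hose adapter 60 mm high stands in the half towards the tray's +x; the half towards its -x is empty. Origin under its middle, z up
- tray_bay (a point): centre of the floor of the tray's empty half (5 mm above the table), axes as the tray's; this half measures about 117 mm in x by 170 mm in y inside
- adapter: the black hose adapter in the other half of the tray, 60 mm high, 48 mm wide; origin at its underside. Leave alone
- screwdriver: a screwdriver 200 mm long lying between the cleaner and the tray; origin at its underside. Leave alone
- jar: a glass jar 60 mm wide and 80 mm high, beyond the screwdriver; origin at its underside. Leave alone
- brush: a brush 180 mm long lying at the left side. Leave alone
- hammer: a hammer 260 mm long lying at the right side. Leave alone
Mind the look-alikes: they are no part of the job. What is shaped like the cap but green is not meant.

How it is judged (in metres and radians):
On the way, in this order (a step that is already met when the one before it is completed fails the run):
1. the cap has been turned about a quarter turn while still in its thread (angle between the x axis of cap and the x axis of cleaner, either way round above 1.15 rad and z of cap in the frame of neck_rim below -0.03 m and angle between cap's own z axis and vertical below 0.2 rad and horizontal distance between cap and neck_rim below 0.008 m), for 0.05 s.
2. the cap has been turned about half a turn while still in its thread (angle between the x axis of cap and the x axis of cleaner, either way round below 0.42 rad and z of cap in the frame of neck_rim between -0.038 and -0.022 m and angle between cap's own z axis and vertical below 0.2 rad and horizontal distance between cap and neck_rim below 0.008 m), for 0.05 s.
3. the cap is lifted clear of the neck (z of cap in the frame of neck_rim above 0.003 m), for 0.05 s.
At the end, for the whole second after the job is handed in: the cap stands at rest, released, upright (within 7 degrees) on the floor of the tray's empty half: its axis within 45 mm of the half's centre in the tray's x and 70 mm in y, its plug bottom within 4 mm of the floor (x of cap in the frame of tray_bay between -0.045 and 0.045 m and y of cap in the frame of tray_bay between -0.07 and 0.07 m and z of cap in the frame of tray_bay below 0.004 m and angle between cap's own z axis and vertical below 0.12 rad and linear speed of cap below 0.02 m/s and angular speed of cap below 0.2 rad/s); the robot touches nothing.
It fails at once if the cap is forced: over 100 N between the cap and the cleaner (contact force between cap and cleaner above 100 N).
It fails at once if the cap is dropped: it falls free of the fingers at over 0.6 m/s (a drop of about 20 mm) (contact force between cap and the fingers below 0.05 N and linear speed of cap above 0.6 m/s).
It fails at once if another loose thing (adapter, screwdriver, jar, brush or hammer) is moved by more than 25 mm (distance of any of adapter, screwdriver, jar, brush, hammer from where it was at the start of the episode above 0.025 m).
It also fails if it takes over 61 s, if anything falls off the work surface, if the arm or the gripper's body presses on something with over 40 N, if the wrist force passes 120 N, or if a joint passes its speed limit or range.

## Working session

There is one attempt and no reset: what is moved stays moved. The work goes in short steps, Python scripts to look and compute and a tool call to move; the robot and the scene stay as the last step left them, time stands still between calls to the robot, and variables do not carry over. Pictures are saved under pics/ and viewed, at most 10 in all, crops included, and the job is handed in when it is done.

Besides the shell and the picture viewer there is one more tool, called after "Emit:" as name(argument=value, ...) on one line, values as JSON. drive_tool: Moves the arm, as the interface text tells. Its arguments: {"type":"object","properties":{"deltas":{"type":"string"},"gripper":{"type":"number"}},"required":["deltas"]}

```bash
mkdir -p pics
cat > h.py <<'E'
from cell import env
import numpy as np, cv2
def shot(n,f):
    s=env.state(); p,d=env.read_camera(n); cv2.imwrite(f'pics/{f}.png',p[:,:,::-1]); np.save(f'pics/{f}.npy',d); return s,p,d
def world(n,d,pts,s=None,dep=None):
    c=env.camera_params(n); K=np.array(c['mtx']); out=[]
    u=cv2.undistortPoints(np.array(pts,float).reshape(-1,1,2),K,np.array([c['k1'],0,0,0,0.])).reshape(-1,2)
    for (a,b),(x,y) in zip(u,pts):
        z=d[int(round(y)),int(round(x))] if dep is None else dep
        P=np.array([a*z,b*z,z,1.])
        if n=='wrist':
            from scipy.spatial.transform import Rotation as R
            T=np.eye(4);T[:3,:3]=R.from_euler('xyz',s['tcp_rot']).as_matrix();T[:3,3]=s['eef_pos']
            P=T@np.array(c['mount'])@P
        else: P=np.linalg.inv(np.array(c['camera_from_world']))@P
        out.append(P[:3])
    return np.array(out)
def cloud(n,d,s=None):
    yy,xx=np.nonzero(d>0); c=env.camera_params(n); K=np.array(c['mtx'])
    u=cv2.undistortPoints(np.c_[xx,yy].astype(float).reshape(-1,1,2),K,np.array([c['k1'],0,0,0,0.])).reshape(-1,2)
    z=d[yy,xx]; P=np.c_[u*z[:,None],z,np.ones(len(z))]
    if n=='wrist':
        from scipy.spatial.transform import Rotation as R
        T=np.eye(4);T[:3,:3]=R.from_euler('xyz',s['tcp_rot']).as_matrix();T[:3,3]=s['eef_pos'];M=T@np.array(c['mount'])
    else: M=np.linalg.inv(np.array(c['camera_from_world']))
    return (P@M.T)[:,:3],xx,yy
E
python3 - <<'E'
from h import *
s,p,d=shot('top','top1'); s2,q,e=shot('side','side1'); print(env.state())
E
```

```text
{'t': 0.1, 'joints': array([ 1.11638156e+00,  4.91444992e-01,  1.55938466e+00,  1.73191493e-05,
        1.09172247e+00, -1.05599403e-01]), 'qvel': array([ 0.00109667, -0.00227085, -0.00133352, -0.00077726, -0.00021282,
        0.00097299]), 'tau': array([ 2.15471031e-03, -6.13623548e+01, -2.58603573e+01,  6.93471171e-02,
        4.70117619e-02, -7.41559347e-05]), 'eef_pos': array([213.50034558, 587.18699702, 231.15523601]), 'tcp_rot': array([-3.14064015e+00, -1.16407063e-04,  2.79276924e+00]), 'ft_force': array([-0.34511428, -0.54326607,  0.2957827 ]), 'moment': array([-0.02523351, -0.02199092,  0.04558539]), 'grip_force': 0.0, 'opening': 0.9985451067024934}
```

View pics/top1.png

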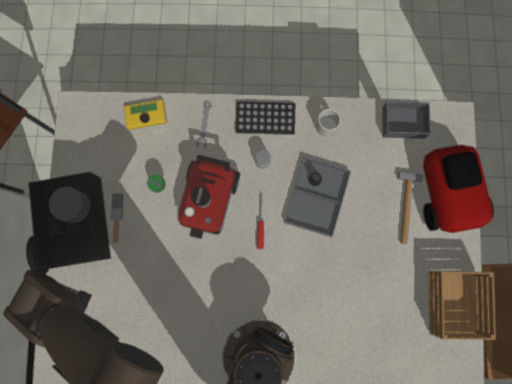

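View pics/side1.png

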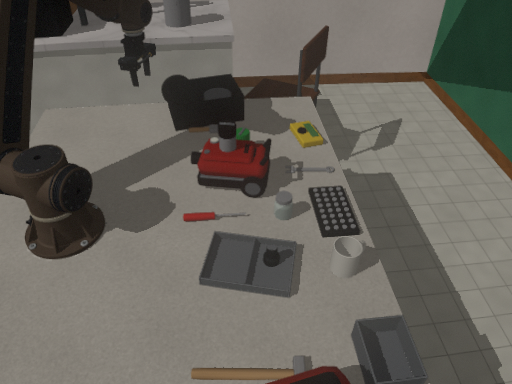

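The top view shows the cap on the red cleaner near (201,197), with the handle either at (207,162) or (232,180). The tray is at (317,195), with the adapter at (314,178) in its far half and the empty half around (312,212).

Run:
```python
from h import *
d=np.load('pics/top1.npy');P,x,y=cloud('top',d)
print(world('top',d,[(201,195),(190,212),(207,195),(313,210),(314,178),(262,158),(260,235)]).round())
# cap: points high
m=(x>170)&(x<245)&(y>150)&(y<240)&(P[:,2]>215)&(P[:,2]<250)
print('cap',m.sum(),P[m].mean(0),P[m].min(0),P[m].max(0))
m=(x>170)&(x<245)&(y>150)&(y<240)&(P[:,2]>30)&(P[:,2]<300)
print('cleaner',cv2.minAreaRect(P[m][:,:2].astype(np.float32)))
m=(x>275)&(x<360)&(y>145)&(y<245)&(P[:,2]>22)&(P[:,2]<40)
print('tray',cv2.minAreaRect(P[m][:,:2].astype(np.float32)))
d=np.load('pics/side1.npy');P,x,y=cloud('side',d)
m=(x>215)&(x<240)&(y>115)&(y<145)&(P[:,2]>195)&(P[:,2]<300)
print('cap side',m.sum(),P[m].mean(0),P[m].min(0),P[m].max(0))
p=cv2.imread('pics/top1.png')[140:250,160:370]
cv2.imwrite('pics/crop.png',cv2.resize(p,None,fx=3.8,fy=3.8,interpolation=cv2.INTER_CUBIC))
```

```text
[[ 532.  195.  230.]
 [ 485.  240.  153.]
 [ 533.  177.  229.]
 [ 519. -181.   11.]
 [ 637. -184.    8.]
 [ 691.    7.   77.]
 [ 423.    7.   31.]]
cap 278 [530.12225237 201.42397924 230.88226657] [501.42852173 172.42128397 218.33386123] [561.70801878 231.31227394 242.8415054 ]
cleaner ((537.6533203125, 199.50164794921875), (182.45486450195312, 272.80145263671875), 78.07977294921875)
tray ((568.5138549804688, -195.37258911132812), (180.65936279296875, 251.90147399902344), 74.60426330566406)
cap side 292 [529.35052892 187.45284368 221.38022999] [499.61844767 169.36038944 195.11840178] [558.52059084 227.29915758 237.23760878]
```

View pics/crop.png

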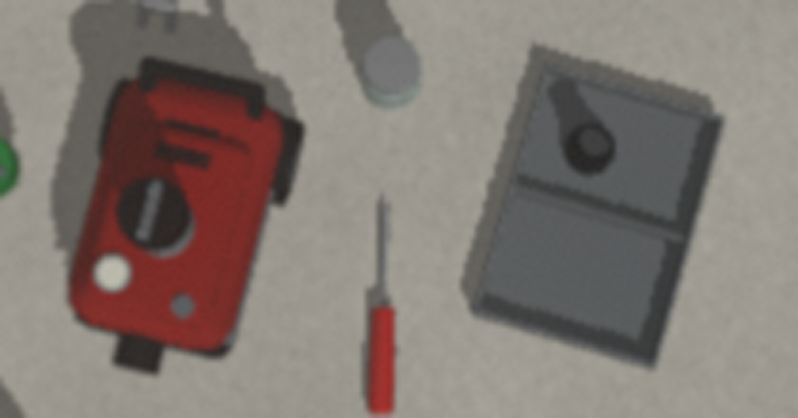

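Cap axis is near (531,202). The cleaner's +x (handle end) points away from the robot at about -12°, and the bay centre is near (510,-179). I'm going above the cap.

Emit:
drive_tool(deltas="0.2 -0.24 0.25 -0.035; 0.2 -0.24 0.25 -0.035; 0.2 -0.24 0.25 -0.035; 0.2 -0.24 0 -0.035; 0.2 -0.24 0 -0.035; 0.2 -0.24 0 -0.035; 0.2 -0.24 0 -0.035; 0.2 -0.24 0 -0.035", gripper=0)

```text
t: 0.77
eef_pos: [374.2, 394.0, 306.5]
tcp_rot: [-3.141, 0.0, 1.908]
ft_force: [0.1, 0.6, 0.6]
opening: 0.998
grip_force: 0.0
```

Emit:
drive_tool(deltas="0.2 -0.24 0 -0.035; 0.2 -0.24 0 -0.035; 0.2 -0.24 0 -0.035; 0.2 -0.24 0 -0.035; 0.2 -0.24 0 -0.035; 0.2 -0.24 0 -0.035; 0.2 -0.24 0 -0.035; 0.2 -0.24 0 -0.035; 0 0 0 0; 0 0 0 0")

```text
t: 1.6
eef_pos: [534.1, 202.2, 306.1]
tcp_rot: [-3.141, 0.001, 1.032]
ft_force: [-1.1, 0.8, -0.4]
opening: 1.002
grip_force: 0.0
```

Run:
```python
from h import *
s,p,d=shot('wrist','w1'); P,x,y=cloud('wrist',d,s)
print(s['t'],s['eef_pos'],s['tcp_rot'],s['joints'])
for lo,hi in ((222,245),(226,233.5),(180,196),(145,222)):
    m=(P[:,2]>lo)&(P[:,2]<hi)&(np.hypot(P[:,0]-531,P[:,1]-202)<50)
    if m.sum()>20:
        print(lo,hi,m.sum(),P[m].mean(0).round(1),cv2.minEnclosingCircle(P[m][:,:2].astype(np.float32)),cv2.minAreaRect(P[m][:,:2].astype(np.float32)))
```

```text
1.6 [534.14961742 202.22905716 306.07225904] [-3.14090168e+00  7.17535992e-04  1.03154095e+00] [ 2.46292694e-01  3.46704535e-01  1.59093499e+00 -1.99516768e-05
  1.20494910e+00  7.85555467e-01]
222 245 3829 [532.1 202.3 232.1] ((530.8168334960938, 200.20639038085938), 30.354028701782227) ((531.403076171875, 200.7508544921875), (58.42329025268555, 59.36293411254883), 39.99953842163086)
226 233.5 3104 [532.  202.2 231.8] ((530.8129272460938, 200.16476440429688), 30.315528869628906) ((531.3991088867188, 200.65631103515625), (58.29948806762695, 59.371891021728516), 39.05860900878906)
180 196 85 [544.8 221.5 187.8] ((538.061279296875, 214.23031616210938), 25.375701904296875) ((541.3551635742188, 220.1790008544922), (15.287140846252441, 50.73802185058594), 61.02615737915039)
145 222 701 [540.9 221.8 186.4] ((525.2338256835938, 210.43972778320312), 40.033607482910156) ((530.5755615234375, 219.53372192382812), (27.995052337646484, 79.8448715209961), 59.3643913269043)
```

View pics/w1.png

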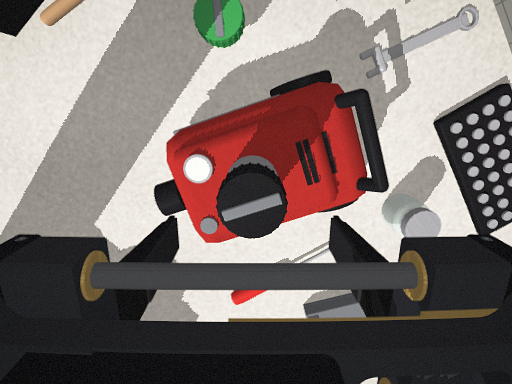

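The wrist view shows the black cap at (252,200), its bar along the cleaner's length towards the handle (375,150). The green lookalike is at (218,20). The cap axis refines to about (531.3,201), so I'm descending to grip.

Emit:
drive_tool(deltas="-0.028 -0.012 -0.2 0; 0 0 -0.2 0; 0 0 -0.2 0; 0 0 -0.2 0; 0 0 -0.1 0; 0 0 -0.04 0; 0 0 0 0")

```text
t: 2.23
eef_pos: [530.3, 202.8, 212.3]
tcp_rot: [-3.141, 0.001, 1.035]
ft_force: [0.4, -0.1, -0.1]
opening: 1.002
grip_force: 0.0
```

Emit:
drive_tool(deltas="0 0 0 0; 0 0 0 0; 0 0 0 0; 0 0 0 0; 0 0 0 0; 0 0 0 0; 0 0 0 0; 0 0 0 0", gripper=1)

```text
t: 2.9
eef_pos: [530.9, 202.2, 212.8]
tcp_rot: [3.141, -0.0, 1.033]
ft_force: [-0.7, 0.5, 1.6]
opening: 0.61
grip_force: 30.0
```

Emit:
drive_tool(deltas="0 0 0.0045 0.038; 0 0 0.0045 0.038; 0 0 0.0045 0.038; 0 0 0.0045 0.038; 0 0 0.0045 0.038; 0 0 0.0045 0.038")

```text
t: 3.4
eef_pos: [530.6, 202.1, 215.1]
tcp_rot: [-3.141, 0.0, 1.756]
ft_force: [-0.1, 1.0, -1.6]
opening: 0.611
grip_force: 30.0
```

Emit:
drive_tool(deltas="0 0 0.0045 0.038; 0 0 0.0045 0.038; 0 0 0.0045 0.038; 0 0 0.0045 0.038; 0 0 0.0045 0.038; 0 0 0.0045 0.038; 0 0 0 0; 0 0 0 0")

```text
t: 4.07
eef_pos: [530.7, 202.1, 217.8]
tcp_rot: [-3.141, -0.0, 2.462]
ft_force: [1.0, -0.0, -1.3]
opening: 0.606
grip_force: 30.0
```

Run:
```python
from h import *
s,p,d=shot('wrist','w2')
print(s['t'],s['eef_pos'],s['tcp_rot'],s['ft_force'],s['moment'])
```

```text
4.0667 [530.6728591  202.13358911 217.83471573] [-3.14128847e+00 -3.35235749e-04  2.46223443e+00] [ 0.97841812 -0.02838491 -1.29689315] [-0.02118459  0.00197969 -0.00474961]
```

View pics/w2.png

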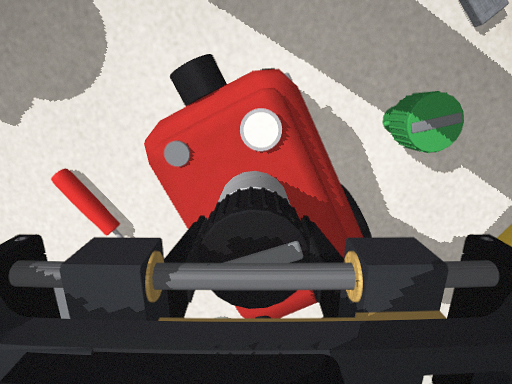

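The bar at (260,252) kept its tilt relative to the fingers, so the cap turned with them by 1.43 rad, with almost no force. I'm releasing, turning back and gripping again.

Emit:
drive_tool(deltas="0 0 0 0; 0 0 0 0; 0 0 0 0; 0 0 0 0; 0 0 0 0", gripper=0)

```text
t: 4.53
eef_pos: [530.8, 202.2, 218.2]
tcp_rot: [3.141, 0.0, 2.466]
ft_force: [0.1, 0.0, -0.1]
opening: 0.9
grip_force: 0.0
```

Emit:
drive_tool(deltas="0 0 0 -0.038; 0 0 0 -0.038; 0 0 0 -0.038; 0 0 0 -0.038; 0 0 0 -0.038; 0 0 0 -0.038; 0 0 0 -0.038; 0 0 0 -0.038; 0 0 0 -0.038; 0 0 0 -0.038")

```text
t: 5.37
eef_pos: [530.8, 202.2, 218.1]
tcp_rot: [3.141, -0.0, 1.266]
ft_force: [0.3, -0.1, 0.1]
opening: 1.003
grip_force: 0.0
```

Emit:
drive_tool(deltas="0 0 0 -0.038; 0 0 0 -0.038; 0 0 0 0; 0 0 0 0")

```text
t: 5.7
eef_pos: [530.8, 202.2, 218.1]
tcp_rot: [3.141, -0.0, 1.037]
ft_force: [-1.6, -0.2, 0.4]
opening: 0.998
grip_force: 0.0
```

Emit:
drive_tool(deltas="0 0 0 0; 0 0 0 0; 0 0 0 0; 0 0 0 0; 0 0 0 0; 0 0 0 0; 0 0 0 0; 0 0 0 0", gripper=1)

```text
t: 6.37
eef_pos: [530.7, 202.2, 218.0]
tcp_rot: [-3.142, 0.0, 1.034]
ft_force: [-0.4, 0.1, 0.2]
opening: 0.606
grip_force: 30.0
```

Emit:
drive_tool(deltas="0 0 0.0045 0.038; 0 0 0.0045 0.038; 0 0 0.0045 0.038; 0 0 0.0045 0.038; 0 0 0.0045 0.038; 0 0 0.0045 0.038")

```text
t: 6.87
eef_pos: [530.7, 202.1, 220.8]
tcp_rot: [-3.141, 0.0, 1.756]
ft_force: [-0.6, -0.4, 0.3]
opening: 0.611
grip_force: 30.0
```

Emit:
drive_tool(deltas="0 0 0.0045 0.038; 0 0 0.0045 0.038; 0 0 0.0045 0.038; 0 0 0.0045 0.038; 0 0 0.0045 0.038; 0 0 0.0045 0.038; 0 0 0.0045 0.038; 0 0 0 0; 0 0 0 0")

```text
t: 7.62
eef_pos: [530.9, 202.4, 224.0]
tcp_rot: [3.141, 0.0, 2.582]
ft_force: [0.9, 0.8, 0.9]
opening: 0.606
grip_force: 30.0
```

Run:
```python
from h import *
s,p,d=shot('wrist','w3')
print(s['t'],s['eef_pos'],s['tcp_rot'],s['ft_force'],s['moment'])
```

```text
7.6167 [530.92417637 202.36315326 224.0382411 ] [3.14084101e+00 1.90822733e-04 2.58169797e+00] [0.86062545 0.81626783 0.91986132] [ 0.19522427 -0.05507765 -0.00864145]
```

View pics/w3.png

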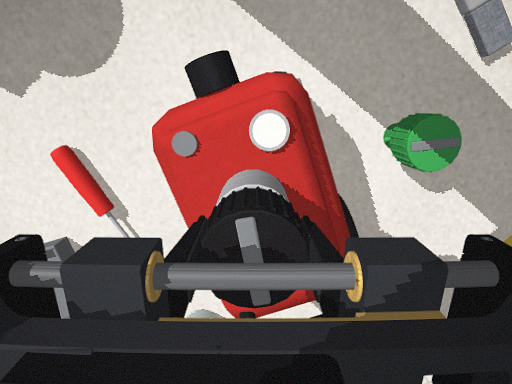

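The bar (250,255) again lies nearly along the cleaner, about 2.98 rad turned, and the neck shows below the knob. One more grip.

Emit:
drive_tool(deltas="0 0 0 0; 0 0 0 0; 0 0 0 0; 0 0 0 0; 0 0 0 0", gripper=0)

```text
t: 8.08
eef_pos: [530.8, 202.2, 223.8]
tcp_rot: [-3.142, -0.0, 2.585]
ft_force: [0.2, -0.1, 0.0]
opening: 0.901
grip_force: 0.0
```

Emit:
drive_tool(deltas="0 0 0 -0.038; 0 0 0 -0.038; 0 0 0 -0.038; 0 0 0 -0.038; 0 0 0 -0.038; 0 0 0 -0.038; 0 0 0 -0.038; 0 0 0 -0.038; 0 0 0 -0.038; 0 0 0 -0.038")

```text
t: 8.92
eef_pos: [530.8, 202.2, 223.9]
tcp_rot: [3.142, 0.0, 1.385]
ft_force: [0.0, 0.4, 0.3]
opening: 0.998
grip_force: 0.0
```

Emit:
drive_tool(deltas="0 0 0 -0.038; 0 0 0 -0.038; 0 0 0 -0.038; 0 0 0 0; 0 0 0 0")

```text
t: 9.33
eef_pos: [530.8, 202.2, 223.9]
tcp_rot: [3.142, 0.0, 1.037]
ft_force: [-0.2, 0.4, 0.2]
opening: 1.001
grip_force: 0.0
```

Emit:
drive_tool(deltas="0 0 0 0; 0 0 0 0; 0 0 0 0; 0 0 0 0; 0 0 0 0; 0 0 0 0; 0 0 0 0; 0 0 0 0", gripper=1)

```text
t: 10.0
eef_pos: [530.8, 202.2, 223.9]
tcp_rot: [3.142, 0.0, 1.034]
ft_force: [-1.6, 0.9, 0.4]
opening: 0.605
grip_force: 30.0
```

Emit:
drive_tool(deltas="0 0 0.0045 0.038; 0 0 0.0045 0.038; 0 0 0.0045 0.038; 0 0 0.0045 0.038; 0 0 0.0045 0.038; 0 0 0.0045 0.038")

```text
t: 10.5
eef_pos: [530.9, 201.9, 226.7]
tcp_rot: [3.141, 0.001, 1.756]
ft_force: [1.1, -2.1, 0.4]
opening: 0.607
grip_force: 30.0
```

Emit:
drive_tool(deltas="0 0 0.0045 0.038; 0 0 0.0045 0.038; 0 0 0.0045 0.038; 0 0 0.0045 0.038; 0 0 0.0045 0.038; 0 0 0.0045 0.038; 0 0 0 0; 0 0 0 0")

```text
t: 11.17
eef_pos: [530.8, 202.2, 229.4]
tcp_rot: [3.141, 0.0, 2.462]
ft_force: [0.2, -0.7, 1.8]
opening: 0.605
grip_force: 30.0
```

Emit:
drive_tool(deltas="0 0 0.01 0; 0 0 0.01 0; 0 0 0.01 0; 0 0 0.01 0; 0 0 0 0")

```text
t: 11.58
eef_pos: [530.8, 202.1, 233.4]
tcp_rot: [3.142, 0.0, 2.465]
ft_force: [0.5, -0.9, -2.4]
opening: 0.605
grip_force: 30.0
```

The cap is free: only its weight (2.4 N) shows. Lifting straight up, then carrying it to the bay.

Emit:
drive_tool(deltas="0 0 0.1 0; 0 0 0.1 0; 0 0 0.1 0; 0 0 0.1 0; 0 0 0.1 0; 0 0 0.1 0; 0 0 0.1 0; 0 0 0 0")

```text
t: 12.25
eef_pos: [531.3, 202.4, 305.7]
tcp_rot: [3.139, 0.002, 2.466]
ft_force: [0.5, 0.6, -1.7]
opening: 0.604
grip_force: 30.0
```

Emit:
drive_tool(deltas="-0.01 -0.1 0 0.007; -0.01 -0.2 0 0.007; -0.01 -0.2 0 0.007; -0.01 -0.2 0 0.007; -0.01 -0.2 0 0.007; -0.01 -0.2 0 0.007; -0.01 -0.2 0 0.007; -0.01 -0.2 0 0.007; -0.01 -0.2 0 0.007; -0.01 -0.2 0 0.007")

```text
t: 13.08
eef_pos: [520.5, 11.3, 303.1]
tcp_rot: [3.142, -0.0, 2.687]
ft_force: [-0.3, 0.5, -1.7]
opening: 0.608
grip_force: 30.0
```

Emit:
drive_tool(deltas="-0.01 -0.2 0 0.006; -0.01 -0.2 0 0.006; -0.01 -0.2 0 0.006; -0.01 -0.2 0 0.006; -0.01 -0.2 0 0.006; -0.01 -0.2 0 0.006; -0.01 -0.2 0 0.006; -0.01 -0.2 0 0.006; -0.01 -0.2 0 0.006; -0.01 -0.11 0 0.006")

```text
t: 13.92
eef_pos: [510.6, -180.6, 303.0]
tcp_rot: [-3.141, -0.0, 2.874]
ft_force: [-0.4, 0.1, -2.4]
opening: 0.606
grip_force: 30.0
```

Emit:
drive_tool(deltas="0 0 0 0; 0 0 0 0; 0 0 0 0")

```text
t: 14.17
eef_pos: [510.7, -178.2, 303.2]
tcp_rot: [3.141, -0.0, 2.874]
ft_force: [-0.1, -0.3, -0.8]
opening: 0.604
grip_force: 30.0
```

Run:
```python
from h import *
s,p,d=shot('wrist','w4'); P,x,y=cloud('wrist',d,s)
print(s['t'],s['eef_pos'],s['tcp_rot'],s['ft_force'],s['opening'])
m=(P[:,2]>20)&(P[:,2]<40)&(abs(P[:,0]-560)<170)&(abs(P[:,1]+190)<170)
print('rim',m.sum(),cv2.minAreaRect(P[m][:,:2].astype(np.float32)))
s,p,d=shot('top','t4'); P,x,y=cloud('top',d)
```

```text
14.1667 [ 510.70681274 -178.23021942  303.15591155] [ 3.14118137e+00 -4.36007471e-04  2.87395402e+00] [-0.14013557 -0.29641601 -0.83366407] 0.6041564365435256
rim 1570 ((544.6749267578125, -132.92880249023438), (308.3623352050781, 175.66610717773438), 68.5193862915039)
```

View pics/w4.png

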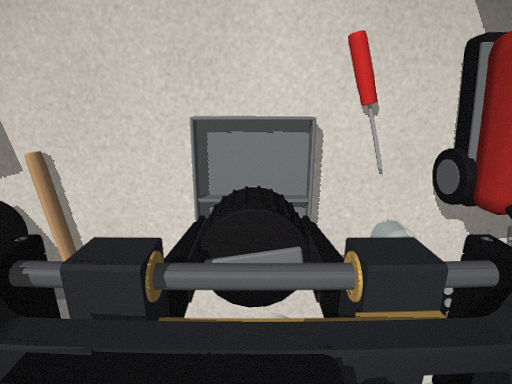

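The tray's near wall is at row 118 and the divider at row 198, both centred on column 253. I'll check their world positions.

Run:
```python
from h import *
from types import SimpleNamespace
d=np.load('pics/w4.npy'); s={'tcp_rot':[3.14118,-.0004,2.87395],'eef_pos':[510.707,-178.23,303.156]}
print(world('wrist',d,[(253,119),(253,120),(195,118),(313,118),(230,199),(252,160),(300,198),(253,198)],s).round(1))
```

```text
[[ 451.4 -164.1   29.6]
 [ 453.6 -164.8    5.4]
 [ 428.1 -242.8   31. ]
 [ 472.2  -81.7   30.5]
 [ 480.4 -184.5  302.3]
 [ 511.8 -182.4    4.2]
 [ 584.9 -125.7   24.7]
 [ 482.  -171.9  306.2]]
```

The bay centre is confirmed at about (509,-179). Lowering.

Emit:
drive_tool(deltas="0 0 -0.2 0; 0 0 -0.3 0; 0 0 -0.3 0; 0 0 -0.3 0; 0 0 -0.3 0; 0 0 -0.3 0; 0 0 -0.3 0; 0 0 -0.15 0; 0 0 0 0; 0 0 0 0")

```text
t: 15.1
eef_pos: [510.9, -178.3, 88.2]
tcp_rot: [3.141, -0.001, 2.875]
ft_force: [0.1, -0.6, -1.0]
opening: 0.604
grip_force: 30.0
```

Emit:
drive_tool(deltas="0 0 -0.03 0; 0 0 -0.03 0; 0 0 -0.02 0; 0 0 -0.02 0; 0 0 -0.01 0; 0 0 0 0")

```text
t: 15.6
eef_pos: [510.8, -178.8, 77.3]
tcp_rot: [3.141, 0.0, 2.874]
ft_force: [-0.3, -0.0, -2.3]
opening: 0.608
grip_force: 30.0
```

Emit:
drive_tool(deltas="0 0 -0.01 0; 0 0 -0.01 0; 0 0 -0.01 0; 0 0 0 0; 0 0 0 0")

```text
t: 16.02
eef_pos: [510.8, -178.8, 74.3]
tcp_rot: [3.141, -0.0, 2.875]
ft_force: [-0.6, 0.1, -2.4]
opening: 0.606
grip_force: 30.0
```

Emit:
drive_tool(deltas="0 0 -0.01 0; 0 0 -0.005 0; 0 0 0 0; 0 0 0 0")

```text
t: 16.35
eef_pos: [510.8, -178.8, 72.8]
tcp_rot: [3.141, -0.0, 2.874]
ft_force: [0.9, 0.1, -2.3]
opening: 0.605
grip_force: 30.0
```

Emit:
drive_tool(deltas="0 0 -0.005 0; 0 0 -0.005 0; 0 0 0 0; 0 0 0 0")

```text
t: 16.68
eef_pos: [510.9, -178.8, 72.7]
tcp_rot: [-3.142, 0.001, 2.875]
ft_force: [-2.8, 1.3, 9.8]
opening: 0.608
grip_force: 30.0
```

Emit:
drive_tool(deltas="0 0 -0.005 0; 0 0 -0.005 0; 0 0 0 0; 0 0 0 0")

```text
t: 17.02
eef_pos: [511.0, -178.8, 72.6]
tcp_rot: [-3.141, 0.001, 2.875]
ft_force: [-6.1, 1.9, 22.7]
opening: 0.606
grip_force: 30.0
```

Contact. I'm easing off 1 mm, then releasing and retreating.

Emit:
drive_tool(deltas="0 0 0.01 0; 0 0 0 0; 0 0 0 0")

```text
t: 17.27
eef_pos: [511.0, -178.9, 72.7]
tcp_rot: [-3.142, 0.001, 2.875]
ft_force: [-2.3, 1.1, 12.5]
opening: 0.605
grip_force: 30.0
```

Emit:
drive_tool(deltas="0 0 0 0; 0 0 0 0; 0 0 0 0; 0 0 0 0; 0 0 0 0; 0 0 0 0; 0 0 0 0; 0 0 0 0", gripper=0)

```text
t: 17.93
eef_pos: [510.8, -178.8, 71.8]
tcp_rot: [3.141, -0.0, 2.874]
ft_force: [0.2, 0.7, -0.5]
opening: 0.992
grip_force: 0.0
```

Emit:
drive_tool(deltas="0 0 0.1 0; 0 0 0.2 0; 0 0 0.2 0; 0 0 0.3 0; 0 0 0.3 0; 0 0 0.3 0; 0 0 0 0; 0 0 0 0; 0 0 0 0")

```text
t: 18.68
eef_pos: [510.5, -178.6, 211.8]
tcp_rot: [3.141, -0.0, 2.875]
ft_force: [0.3, -0.7, 0.3]
opening: 1.003
grip_force: 0.0
```

Run:
```python
from h import *
s,p,d=shot('wrist','w5'); P,x,y=cloud('wrist',d,s)
print(s['t'],s['eef_pos'],s['ft_force'],s['opening'])
m=(P[:,2]>80)&(P[:,2]<110)&(np.hypot(P[:,0]-511,P[:,1]+179)<60)
print(m.sum(),P[m].mean(0),cv2.minEnclosingCircle(P[m][:,:2].astype(np.float32)), np.linalg.lstsq(np.c_[P[m][:,:2],np.ones(m.sum())],P[m][:,2],rcond=None)[0])
```

```text
18.6833 [ 510.4555272  -178.63469802  211.81954908] [ 0.29337595 -0.69014581  0.27116445] 1.0032570085952237
2769 [ 507.72146619 -179.10128011   91.30190517] ((509.5224914550781, -179.614501953125), 30.078641891479492) [ 2.50667231e-02 -7.34387184e-03  7.72596949e+01]
```

View pics/w5.png

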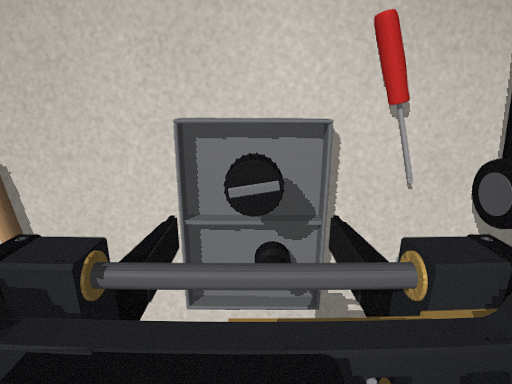

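The cap stands upright at (254,185), in the middle of the empty half. Its top is at 91 mm (5 mm floor plus 86 mm), and the adapter at (272,255) is untouched. Handing in.

```bash
python3 -c "
from cell import env
print(env.job_done())"
```

```text
the job is handed in; nothing more can be done
None
```

I unscrewed the boiler cap in three grips, lifted it clear and stood it knob-up in the tray's empty half, about 1 mm from its centre by my estimate; the job is handed in at about 19 s, but no verdict was returned.

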